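Put the chapati board away

ROBOT

A 6-joint arm with a two-finger parallel gripper is mounted at the origin on the work surface. World frame = base frame: x ahead of the robot, y to its left, z up, the work surface at z = 0. Lengths are in m, angles in rad, forces in N, time in s.
With the tool pointing down it reaches from about 0.425 to 0.95 m from the base axis. Payload 3.5 kg.
Tool frame: the origin (TCP) lies at the very end of the fingers, on their centre line; the grasp point (between the pads) lies 19 mm behind it; z points along the fingers, y is the line along which they close (so a half turn about z gives the same grasp; the last joint's range is limited). The gripper opens to 85 mm and grips with 20 to 120 N. Pads are 22 mm wide; open, the fingers measure 114 mm over their backs; the gripper's body (76 mm by 85 mm) begins 54 mm behind the grasp point. The pads swing forward as they close: fully open they stand 13 mm farther back than shut.
Start: joints at [0.96, 0.286, 1.577, -0, 1.279, -0.15], TCP at [0.3, 0.605, 0.231] pointing down, gripper open.
Joint ranges: [-2.77, 2.77], [-0.9, 2.22], [0.21, 2.48], [-1.53, 4.67], [0.24, 2.81], [-2.84, 2.84]. Speed limits (rad/s): [2.79, 2.79, 3.14, 3.14, 3.14, 3.14].

INTERFACE

Orientations are given as a unit quaternion [x, y, z, w].
In Python, from plant import get_state, read_camera, sign_off, recognise gives the robot as it stands.
- The arm moves only by the tool arm_command, never from a script. Its argument "steps" is a list of rows, each an object with "translation": the shift along the tool's x, y, z scaled (see below), a list of three; "twist": the turn, a rotation vector about the tool's x, y, z scaled (see below), a list of three; "fingers": the opening, from -1 (shut) to 1 (fully open). In form: [{"translation": [x, y, z], "twist": [rx, ry, rz], "fingers": fingers}, ...]. A call has 1 to 5 rows; each row is the pose to reach, as a shift and turn from the pose commanded when the call began, along the tool's axes at that moment; what a row does not reach only later rows make up. The controller multiplies each number of a shift by 75 cm and each number of a turn by 60 degrees. A row lasts 1/8 s, in which the tool goes at most 62.5 mm and 10.7 degrees, less where a joint would pass 70% of its speed; a pose out of reach is approached as far as the arm can. A call with a number of a shift or a turn outside -1 to 1 is refused whole. A call with a gripper value outside its range is refused whole. The fingers move at their own pace and stop on an object; "grip_force" is the grip in N (left out, the last holds). Time passes only in rows, so rows that repeat a pose let the fingers close. It gives the time, the measured TCP pose, the force, the opening and the grip force at its end, in the units of the state.
- get_state(): the state, without advancing time (a new reading comes with each control period).
- read_camera(name): name is "side" or "top"; returns a dict with "pixels" (400x640x3 uint8, red, green, blue), "K" (3x3 intrinsics, pixels), "k1" (the pictures are not rectified: a ray, as slopes to the right and down, at radius r is drawn at 1 + k1 r^2 times it, then the intrinsics apply), "R" (3x3) and "t" (3): a world point X has camera coordinates R X + t. Camera axes: x right, y down, z forward; pixel columns grow to the right and rows downward; lengths in m; the calibration is good to about 2 mm. A picture is of the moment at which its call begins. There is no depth.
- sign_off(): hands the job in; it is judged then, once.
Trained networks look in a picture, given as the dict that the camera call returned (one of the last four; its "shot" number tells which), for a name from the list of things; names that differ only in an ending like _2 or _b are one class to them, and where a whole thing is asked for, a point or a joint stands for the part that bears it (a point fixed in the world has none). Each returns a list of dicts, best first, with "conf" (0 to 1); they miss things now and then, are a little off and sometimes report something else, mostly with a low value. They report only what shows in the picture. A call takes as long as a camera call. They do not tell look-alikes from the thing itself.
- recognise(picture, query): "point" ([row, column] in pixels, amid what is visible of it).
The state is a dict: "time": time; "qpos": joint angles; "dq": joint speeds; "joint_efforts": joint torques, N m; "eef_pos": TCP position; "tcp_rot": TCP orientation; "contact_force": force on the tool from outside, world axes, zero at the start; "wrist_torque": the same for the moment, N m; "opening": opening from 0.0 (shut) to 1.0 (fully open); "finger_force": force on a finger pad.
Only numpy, scipy, OpenCV 4.12 (cv2) and the standard library are available. Lean on these libraries where they do the work, as an engineer would, in place of code of your own. Each camera call takes 0.05 s, during which the arm holds its last target. There are 200 camera calls.

TASK

The washing-up is dry: take the chapati board (the larger of the two round steel discs) by its top edge, slide it up out of its slot in the wooden drying rack, and stand it on edge in the single-slot wooden stand. Lower it all the way down in the slot before letting go of it, and leave the smaller steel disc where it is in the rack.

Things in the scene. Friction and masses are not known exactly. Their poses are not given: they have to be found in the camera images.
- chapati_board: Flat round steel disc, 180 mm across, 10 mm thick, 0.45 kg, the larger of two; on edge in any one of the rack's three slots. Origin at its centre (102 mm above the worktop in rack or stand; top edge 90 mm higher). y axis: through its thickness; x and z lie in the disc. It may lean or turn a few degrees in the slot.
- small_plate: Flat round steel disc like the chapati board but only 120 mm across, 10 mm thick, on edge in another slot of the rack; to be left there. Origin at its centre, y axis through its thickness.
- drying_rack: Light-wood rack, fixed, 124 (x) by 240 mm (y), origin under its centre, z up. Pairs of dowels, tops at 95 mm, form three slots along x, 14 mm wide, at y = -75, 0, 75 mm; rails carry what stands in them. Holds both discs and a rectangular wooden board (160 long, 12 thick), in any order; those others' tops are at 130 mm, so lift the chapati board 125 mm or more before moving it sideways.
- stand: Empty darker-wood stand, fixed; base 150 (x) by 100 mm (y), origin under its centre, z up. One slot along x at y = 0: 20 mm wide up to 60 mm height, flaring to about 50 mm at 90 mm. Bars 20 mm high across it at x = -50 and 50 mm cradle the disc, whose centre rests 102 mm above the origin; released, it may lean 12 degrees. A salt cellar, 65 mm high, stands 0.11 m away on its -y side.
Things that resemble listed ones, but are neither listed nor needed, are in the scene too. What is shaped like the chapati_board but yellow is not meant.

How it is judged:
By the outcome, as a careful person would: the job done as asked, in the order asked, and still so for the second after the job is handed in, with the robot touching nothing.
It also fails if it takes over 48 s, if anything falls off the work surface, if the arm or the gripper's body presses on something with over 40 N, if the wrist force passes 120 N, or if a joint passes its speed limit or range.

## Working session

There is one attempt and no reset: what is moved stays moved. The work goes in short steps, Python scripts to look and compute and a tool call to move; the robot and the scene stay as the last step left them, time stands still between calls to the robot, and variables do not carry over. Pictures are saved under pics/ and viewed, at most 10 in all, crops included, and the job is handed in when it is done.

Besides the shell and the picture viewer there is one more tool, called after "Request:" as name(argument=value, ...) on one line, values as JSON. arm_command: Moves the arm, as the interface text tells. Shifts and turns lie within -1 to 1; 1 stands for 75 cm of shift or 60 degrees of turn. Its arguments: {"type":"object","properties":{"steps":{"type":"array"},"grip_force":{"type":"number"}},"required":["steps"]}

```bash
mkdir -p pics
cat > h.py <<'E'
import numpy as np, cv2
from plant import *
def shot(n,f=None):
    c=read_camera(n)
    if f: cv2.imwrite('pics/'+f,c['pixels'][:,:,::-1])
    return c
def proj(c,X):
    X=np.atleast_2d(X)@np.array(c['R']).T+c['t']; s=X[:,:2]/X[:,2:]
    s=s*(1+c['k1']*(s**2).sum(1,keepdims=True)); K=np.array(c['K'])
    return s@K[:2,:2].T+K[:2,2]   # col,row
def ray(c,uv):
    K=np.array(c['K']); d=(np.array(uv,float)-K[:2,2])/[K[0,0],K[1,1]]; s=d.copy()
    for _ in range(30): s=d/(1+c['k1']*(s**2).sum())
    R=np.array(c['R']); o=-R.T@np.array(c['t']); v=R.T@np.r_[s,1]; return o,v/np.linalg.norm(v)
def atz(c,uv,z):
    o,v=ray(c,uv); return o+v*(z-o[2])/v[2]
E
python3 - <<'E'
from h import *
s=get_state(); print(s)
for n in('top','side'):
    c=shot(n,n+'0.png'); print(n,c['k1'],np.round(c['K'],1).tolist(),(-np.array(c['R']).T@c['t']).round(3))
    for q in('chapati_board','small_plate','drying_rack','stand'):
        print(q,[(np.round(r['point']).tolist(),round(r['conf'],2)) for r in recognise(c,q)][:4])
E
```

```text
{'time': 0.0, 'qpos': array([ 9.59996003e-01,  2.87165816e-01,  1.57821112e+00, -1.23617397e-05,
        1.27861982e+00, -1.50026805e-01]), 'dq': array([ 4.54462570e-04,  8.51517157e-04, -1.55539303e-03, -1.97530869e-05,
        6.67913590e-04,  2.44249604e-03]), 'joint_efforts': array([ 4.08793289e-05, -4.05987310e+01, -2.92623836e+01, -1.40249076e-04,
        5.89400719e-03, -5.65106618e-06]), 'eef_pos': array([0.29973246, 0.60404641, 0.22992862]), 'tcp_rot': array([ 2.28352176e-01,  9.73577855e-01, -1.11831402e-03, -4.40832884e-04]), 'contact_force': array([ 0.32859184, -0.4203898 ,  0.70867487]), 'wrist_torque': array([-0.01030185,  0.03399923, -0.02484974]), 'finger_force': 0.0, 'opening': 0.998917519242554}
top -0.06673461866904025 [[369.6, 0.0, 321.4], [0.0, 369.6, 198.0], [0.0, 0.0, 1.0]] [0.4   0.028 0.835]
chapati_board [([154.0, 171.0], 0.92), ([266.0, 407.0], 0.72)]
small_plate [([128.0, 247.0], 0.89)]
drying_rack [([133.0, 230.0], 0.69)]
stand [([171.0, 403.0], 0.79)]
side -0.07604426616622924 [[506.4, 0.0, 318.1], [0.0, 506.4, 203.8], [0.0, 0.0, 1.0]] [ 0.166 -0.724  0.682]
chapati_board [([290.0, 276.0], 0.76), ([125.0, 289.0], 0.72)]
small_plate [([158.0, 338.0], 0.95)]
drying_rack [([182.0, 321.0], 0.64)]
stand [([282.0, 392.0], 0.6)]
```

View pics/top0.png

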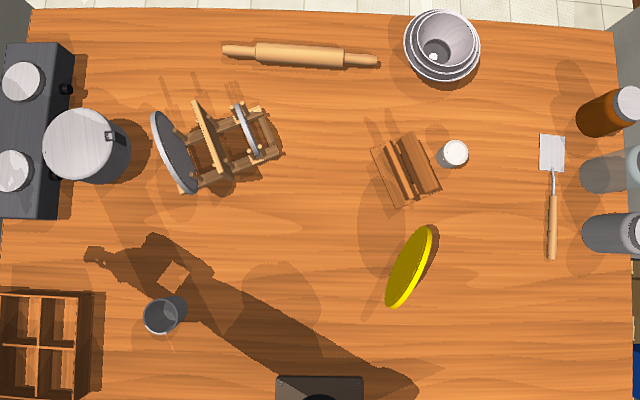

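View pics/side0.png

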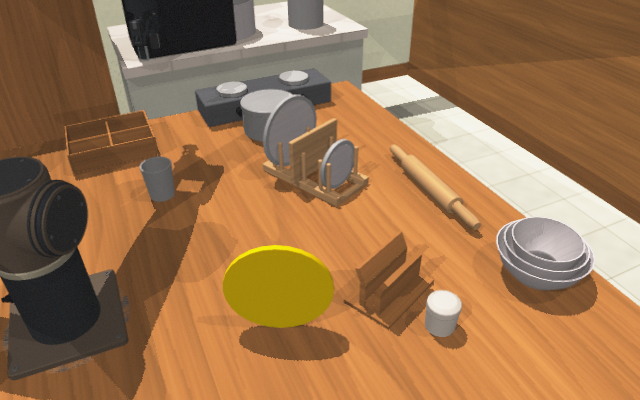

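Candidates for the chapati board are the steel disc in the rack's left slot at top (col 171, row 154) / side (289, 125), and the yellow disc at top (407, 266) / side (276, 290). The smaller steel disc is at top (247, 128). The large steel one in the rack fits the description: yellow is excluded, and the other disc is smaller. The stand is at top (403, 171) and the salt cellar at top (453, 153). I'll confirm this in an enlarged crop.

Run:
```python
import cv2,numpy as np
t=cv2.imread('pics/top0.png');s=cv2.imread('pics/side0.png')
def crop(im,x,y,w,h,k):
    o=cv2.resize(im[y:y+h,x:x+w],None,fx=k,fy=k,interpolation=cv2.INTER_CUBIC)
    for i in range(0,w,10):
        L=14 if (x+i)%50==0 else 6
        cv2.line(o,(i*k,0),(i*k,L),(0,0,255),1)
        if (x+i)%20==0: cv2.putText(o,str(x+i),(i*k+2,22),0,.4,(0,0,255),1)
    for i in range(0,h,10):
        cv2.line(o,(0,i*k),(6,i*k),(0,0,255),1)
        if (y+i)%20==0: cv2.putText(o,str(y+i),(8,i*k+4),0,.4,(0,0,255),1)
    return o
cv2.imwrite('pics/c1.png',crop(t,140,90,150,110,5))
cv2.imwrite('pics/c2.png',np.hstack([crop(t,360,120,80,100,5),crop(s,340,230,80,100,5)]))
cv2.imwrite('pics/c3.png',crop(s,250,80,130,130,4))
```

```text
(no output)
```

View pics/c1.png

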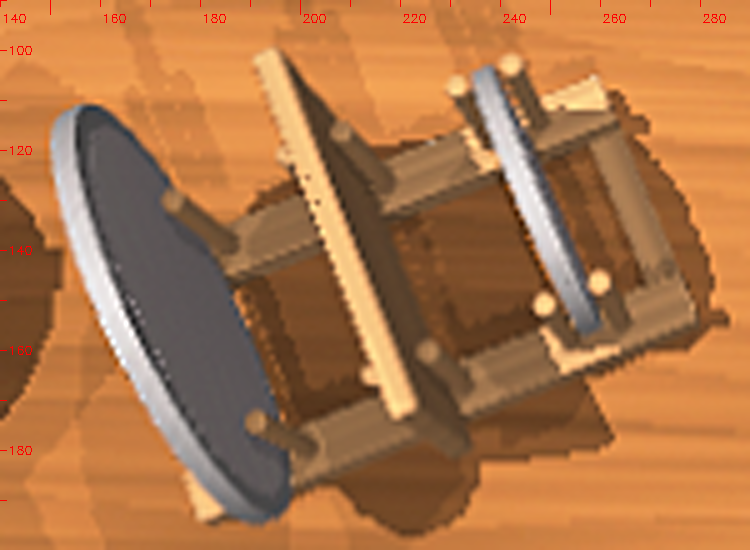

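View pics/c2.png

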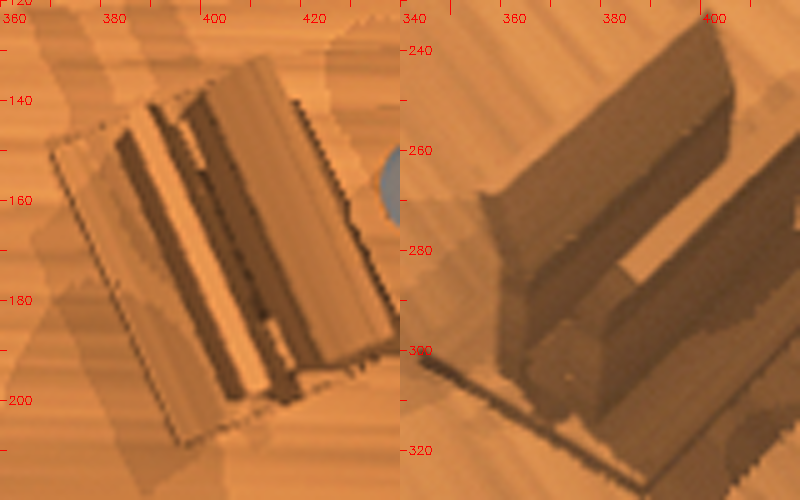

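View pics/c3.png

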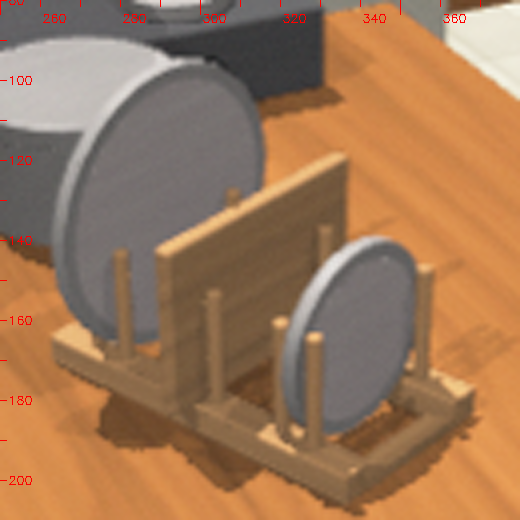

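The crop confirms it: the large steel disc is in the rack's left slot, with its rim from top (151, 116) to (190, 193). The wooden board is in the middle and the small disc (247, 128) on the right. Next I'll fit the disc and stand poses.

```bash
cat >> h.py <<'E'
from scipy.optimize import least_squares
from scipy.spatial.transform import Rotation as Ro
TH=np.linspace(0,2*np.pi,361)
def circ(p,off,r=.09):  # p: x,y,z,yaw,lean
    R=Ro.from_euler('ZX',[p[3],p[4]]).as_matrix()
    return np.array(p[:3])+np.c_[r*np.cos(TH),0*TH+off,r*np.sin(TH)]@R.T
def d2(c,P,pts):
    q=proj(c,P); return np.array([np.min(np.linalg.norm(q-u,axis=1)) for u in np.array(pts)])
E
python3 - <<'E'
from h import *
ct=shot('top');cs=shot('side')
f=lambda L,x,y,k:(np.array(L)+.5)/k-.5+[x,y]
tf=f([(78,130),(95,235),(150,350),(210,465),(245,515),(130,120),(215,220),(270,330),(290,450)],140,90,5)
to=f([(52,130),(70,240),(130,380),(190,475)],140,90,5)
sf=f([(75,240),(115,140),(165,80),(205,70),(250,110),(263,160),(135,342),(85,310)],250,80,4)
so=f([(55,240),(90,140),(130,90),(185,60)],250,80,4)
# near face is toward the rack (-y side)
def res(p): return np.r_[d2(ct,circ(p,-.005),tf),d2(ct,circ(p,.005),to),d2(cs,circ(p,-.005),sf),d2(cs,circ(p,.005),so),(p[2]-.102)/.001]
x0=atz(ct,(172,154),.15)
s=least_squares(res,[*x0[:2],.102,.4,0]); print('disc',s.x.round(4),np.rad2deg(s.x[3:]).round(1),s.fun.round(1))
p=s.x;R=Ro.from_euler('ZX',p[3:]).as_matrix(); print('top edge',(p[:3]+.09*R[:,2]).round(4),'n',R[:,1].round(3))
tc=lambda L:f(L,360,120,5); sc=lambda L:f(np.array(L)-[400,0],340,230,5)
for z in(0,.01,.02):
    q=np.array([atz(ct,u,z)for u in tc([(48,150),(185,447),(260,57),(400,345)])]); print(z,q[:,:2].round(3).tolist(),np.linalg.norm(q[0]-q[1]).round(3))
print('left wing z.09',[atz(ct,u,.09)[:2].round(3).tolist() for u in tc([(120,145),(235,398)])],'right',[atz(ct,u,.09)[:2].round(3).tolist() for u in tc([(260,57),(398,340)])])
print('side: left wing inner top',[atz(cs,u,.09)[:2].round(3).tolist() for u in sc([(502,195),(708,20)])],'base near corners',[atz(cs,u,.0)[:2].round(3).tolist() for u in sc([(415,350),(645,490)])])
print('rack front corners', [atz(ct,u,.02)[:2].round(3).tolist() for u in f([(205,522),(695,315),(600,75)],140,90,5)])
s=get_state();M=Ro.from_quat(s['tcp_rot']).as_matrix();print(M.round(3),s['eef_pos'])
E
```

```text
disc [ 0.5629  0.3043  0.0999  0.4161 -0.0139] [23.8 -0.8] [ 0.4  0.7  0.4  1.7  3.6  0.7  1.6  2.   1.   0.   0.2  0.6  0.9  2.2
  3.9  1.7  1.5  2.7  2.1  1.9  1.5  0.4  1.8  1.6  0.1 -2.1]
top edge [0.5624 0.3054 0.1899] n [-0.404  0.915 -0.014]
0 [[0.602, -0.103], [0.466, -0.167], [0.65, -0.203], [0.516, -0.268]] 0.151
0.01 [[0.6, -0.102], [0.465, -0.165], [0.647, -0.2], [0.514, -0.265]] 0.149
0.02 [[0.598, -0.1], [0.464, -0.163], [0.644, -0.198], [0.513, -0.261]] 0.147
left wing z.09 [[0.584, -0.119], [0.479, -0.167]] right [[0.623, -0.178], [0.505, -0.236]]
side: left wing inner top [[0.487, -0.183], [0.6, -0.134]] base near corners [[0.468, -0.159], [0.51, -0.251]]
rack front corners [[0.485, 0.318], [0.584, 0.104], [0.695, 0.152]]
[[-0.896  0.445  0.   ]
 [ 0.445  0.896 -0.   ]
 [-0.     0.    -1.   ]] [0.30011606 0.60460088 0.23135137]
```

First move: raise the tool and turn it to the disc's yaw, away from anything else. I'll refine the fit after that.

Request:
arm_command(steps=[{"translation": [0, 0, -0.08], "twist": [0, 0, -0.17], "fingers": 1}, {"translation": [0, 0, -0.133], "twist": [0, 0, -0.34], "fingers": 1}, {"translation": [0, 0, -0.133], "twist": [0, 0, -0.5], "fingers": 1}, {"translation": [0, 0, -0.133], "twist": [0, 0, -0.67], "fingers": 1}, {"translation": [0, 0, -0.133], "twist": [0, 0, -0.833], "fingers": 1}])

```text
time: 1.23
eef_pos: [0.3001, 0.6046, 0.3312]
tcp_rot: [-0.207, 0.978, 0.0, 0.0]
contact_force: [-0.1, -0.3, 0.7]
opening: 1.005
finger_force: 0.0
```

```bash
cat > fit.py <<'E'
from h import *
ct=shot('top');cs=shot('side')
def hull(c,p,r=.09):
    P=np.vstack([circ(p,.005,r),circ(p,-.005,r)]); return cv2.convexHull(proj(c,P).astype(np.float32))
def mask(c,box,grow):
    x,y,w,h=box; im=c['pixels'].astype(int); m=(abs(im[:,:,0]-im[:,:,2])<28).astype(np.uint8)
    z=np.zeros_like(m); z[y:y+h,x:x+w]=1; return m*z
m=mask(ct,(148,100,60,100),0)
n,l,st,_=cv2.connectedComponentsWithStats(m); k=1+np.argmax(st[1:,4]); m=(l==k).astype(np.uint8); print(st[k])
H=cv2.convexHull(cv2.findContours(m,0,1)[0][0]).reshape(-1,2).astype(np.float32)
f=lambda L,x,y,k:(np.array(L)+.5)/k-.5+[x,y]
so=f([(55,240),(90,140),(130,90),(185,60),(250,105),(266,160)],250,80,4)
def res(p):
    ht=hull(ct,p);hs=hull(cs,p)
    return np.r_[[cv2.pointPolygonTest(ht,(float(a),float(b)),True)-.4 for a,b in H],[cv2.pointPolygonTest(hs,(float(a),float(b)),True) for a,b in so],(p[2]-.102)/.0007]
s=least_squares(res,[.563,.304,.102,.416,0],diff_step=1e-3,x_scale=[.1,.1,.1,.3,.3],loss='soft_l1')
for _ in range(2): s=least_squares(res,s.x,diff_step=1e-2,x_scale=[.01,.01,.01,.05,.05],loss='soft_l1')
p=s.x;R=Ro.from_euler('ZX',p[3:]).as_matrix()
print(p.round(4),np.rad2deg(p[3:]).round(1),np.abs(s.fun).mean(),np.abs(s.fun).max(),'top',(p[:3]+.09*R[:,2]).round(4))
def draw(c,P,im,col): cv2.polylines(im,[np.round(proj(c,P)*4*16).astype(int)],False,col,1,cv2.LINE_AA,4)
S=np.array([.5555,-.177,0]);Rs=Ro.from_euler('Z',24.5,degrees=True).as_matrix()
o=[]
for c,b in((ct,(145,95,55,105)),(cs,(255,85,65,105)),(ct,(360,120,85,100)),(cs,(340,225,110,105))):
    im=cv2.resize(c['pixels'][:,:,::-1],None,fx=4,fy=4,interpolation=cv2.INTER_LINEAR)
    for off in(.005,-.005): draw(c,circ(p,off),im,(0,0,255) if off>0 else (0,255,0))
    for z,w,L in((0,.05,.075),(.09,.025,.06),(.06,.01,.06)):
        draw(c,S+np.array([(-L,-w,z),(L,-w,z),(L,w,z),(-L,w,z),(-L,-w,z)])@Rs.T,im,(255,255,0) if z else (255,0,255))
    x,y,w,h=[4*v for v in b];t=im[y:y+h,x:x+w];o.append(t)
pad=[cv2.resize(t,None,fx=.6,fy=.6,interpolation=cv2.INTER_AREA) if 0 else t for t in o]
def row(a): 
    h=max(t.shape[0] for t in a); return np.hstack([cv2.copyMakeBorder(t,0,h-t.shape[0],0,0,0) for t in a])
cv2.imwrite('pics/ov1.png',row(o[:2]));cv2.imwrite('pics/ov2.png',row(o[2:]))
E
python3 fit.py
```

```text
[ 150  111   49   84 1843]
[0.5601 0.3048 0.1015 0.4274 0.0048] [24.5  0.3] 0.4537544108413202 2.5489851863202873 top [0.5602 0.3045 0.1915]
```

View pics/ov1.png

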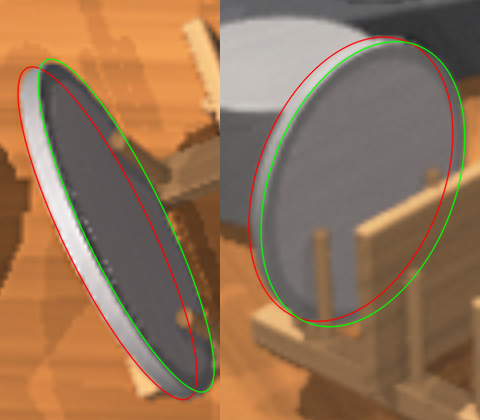

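View pics/ov2.png

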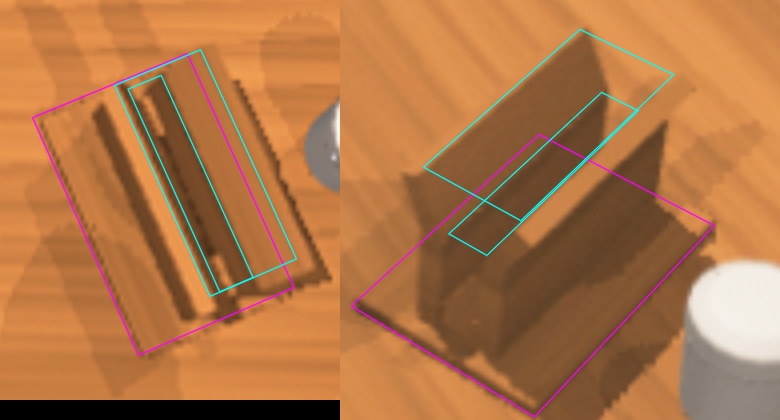

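The overlays fit. The disc outline sits on the rim in both views (yaw 24.5°, upright), and the stand's base outline coincides with its edges. Moving above the disc.

Request:
arm_command(steps=[{"translation": [-0.023, -0.075, 0], "twist": [0, 0, -0.01], "fingers": 1}, {"translation": [-0.046, -0.15, 0], "twist": [0, 0, -0.01], "fingers": 1}, {"translation": [-0.069, -0.225, 0], "twist": [0, 0, -0.01], "fingers": 1}, {"translation": [-0.092, -0.3, 0], "twist": [0, 0, -0.01], "fingers": 1}, {"translation": [-0.115, -0.375, 0], "twist": [0, 0, -0.01], "fingers": 1}])

```text
time: 1.95
eef_pos: [0.4926, 0.3798, 0.3313]
tcp_rot: [-0.208, 0.978, 0.0, 0.0]
contact_force: [0.3, 0.4, -0.2]
opening: 1.002
finger_force: 0.0
```

Request:
arm_command(steps=[{"translation": [-0.02, -0.066, 0], "twist": [0, 0, 0], "fingers": 1}, {"translation": [-0.04, -0.131, 0], "twist": [0, 0, 0], "fingers": 1}, {"translation": [-0.04, -0.131, 0], "twist": [0, 0, 0], "fingers": 1}, {"translation": [-0.04, -0.131, 0], "twist": [0, 0, 0], "fingers": 1}])

```text
time: 2.45
eef_pos: [0.559, 0.3042, 0.331]
tcp_rot: [-0.208, 0.978, 0.0, -0.0]
contact_force: [0.8, -0.1, 0.0]
opening: 1.001
finger_force: 0.0
```

Request:
arm_command(steps=[{"translation": [0, 0, 0.06], "twist": [0, 0, -0.008], "fingers": 1}, {"translation": [0, 0, 0.12], "twist": [0, 0, -0.008], "fingers": 1}, {"translation": [0, 0, 0.18], "twist": [0, 0, -0.008], "fingers": 1}, {"translation": [0, 0, 0.238], "twist": [0, 0, -0.008], "fingers": 1}, {"translation": [0, 0, 0.238], "twist": [0, 0, -0.008], "fingers": 1}])

```text
time: 3.08
eef_pos: [0.5554, 0.3044, 0.148]
tcp_rot: [-0.214, 0.977, -0.0, -0.005]
contact_force: [0.7, -0.1, 0.1]
opening: 1.001
finger_force: 0.0
```

Request:
arm_command(steps=[{"translation": [0, 0, 0], "twist": [0, 0, 0], "fingers": -1}, {"translation": [0, 0, 0], "twist": [0, 0, 0], "fingers": -1}, {"translation": [0, 0, 0], "twist": [0, 0, 0], "fingers": -1}, {"translation": [0, 0, 0], "twist": [0, 0, 0], "fingers": -1}, {"translation": [0, 0, 0], "twist": [0, 0, 0], "fingers": -1}], grip_force=70)

```text
time: 3.7
eef_pos: [0.5598, 0.304, 0.1536]
tcp_rot: [-0.214, 0.977, -0.0, 0.001]
contact_force: [-0.9, -1.5, 2.6]
opening: 0.107
finger_force: 68.3
```

Request:
arm_command(steps=[{"translation": [0, 0, 0], "twist": [0, 0, 0], "fingers": -1}, {"translation": [0, 0, 0], "twist": [0, 0, 0], "fingers": -1}, {"translation": [0, 0, 0], "twist": [0, 0, 0], "fingers": -1}, {"translation": [0, 0, 0], "twist": [0, 0, 0], "fingers": -1}])

```text
time: 4.2
eef_pos: [0.5599, 0.304, 0.1535]
tcp_rot: [-0.214, 0.977, -0.0, 0.001]
contact_force: [-0.1, -1.0, 6.2]
opening: 0.106
finger_force: 68.6
```

Gripped (opening ≈ 9–10 mm). Lifting.

Request:
arm_command(steps=[{"translation": [0, 0, -0.02], "twist": [0, 0, 0], "fingers": -1}, {"translation": [0, 0, -0.045], "twist": [0, 0, 0], "fingers": -1}, {"translation": [0, 0, -0.07], "twist": [0, 0, 0], "fingers": -1}, {"translation": [0, 0, -0.095], "twist": [0, 0, 0], "fingers": -1}, {"translation": [0, 0, -0.12], "twist": [0, 0, 0], "fingers": -1}])

```text
time: 4.82
eef_pos: [0.5593, 0.304, 0.2442]
tcp_rot: [-0.214, 0.977, 0.0, 0.0]
contact_force: [-0.7, -1.0, -5.7]
opening: 0.107
finger_force: 68.1
```

Request:
arm_command(steps=[{"translation": [0, 0, -0.03], "twist": [0, 0, 0], "fingers": -1}, {"translation": [0, 0, -0.06], "twist": [0, 0, 0], "fingers": -1}, {"translation": [0, 0, -0.085], "twist": [0, 0, 0], "fingers": -1}, {"translation": [0, 0, -0.085], "twist": [0, 0, 0], "fingers": -1}])

```text
time: 5.32
eef_pos: [0.5602, 0.3043, 0.3093]
tcp_rot: [-0.214, 0.977, 0.0, 0.003]
contact_force: [0.4, -0.1, -6.1]
opening: 0.108
finger_force: 68.4
```

Run:
```python
from h import *
s=get_state();M=Ro.from_quat(s['tcp_rot']).as_matrix();print(s['eef_pos'],s['opening'],s['contact_force'],s['qpos'].round(2))
shot('side','side1.png')
d=np.array([.556,-.178,0])-s['eef_pos'];d[2]=0;print((M.T@d/.75).round(3),np.rad2deg(np.arctan2(M[1,1],M[0,1])))
```

```text
[0.56022691 0.30434542 0.30933783] 0.10797660615200302 [ 0.37897597 -0.05056317 -6.08765963] [ 0.34  0.15  1.59  0.    1.39 -1.66]
[ 0.273 -0.582 -0.001] 114.66047052147536
```

View pics/side1.png

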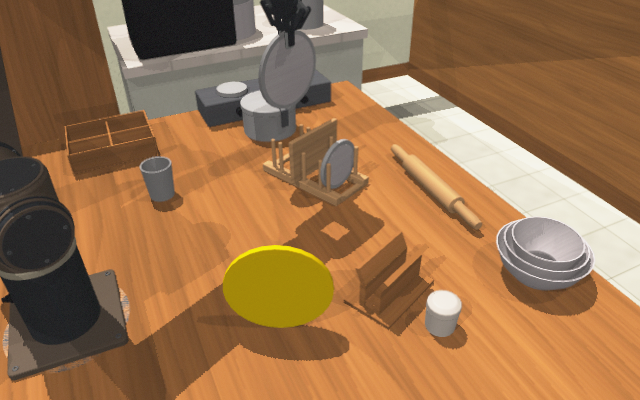

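The board is held clear of the rack at side (288, 68), and the small disc is still in place at (338, 158). Carrying it across.

Request:
arm_command(steps=[{"translation": [0.014, -0.03, 0], "twist": [0, 0, 0], "fingers": -1}, {"translation": [0.04, -0.085, 0], "twist": [0, 0, 0], "fingers": -1}, {"translation": [0.068, -0.145, 0], "twist": [0, 0, 0], "fingers": -1}, {"translation": [0.095, -0.203, 0], "twist": [0, 0, 0], "fingers": -1}, {"translation": [0.122, -0.26, 0], "twist": [0, 0, 0], "fingers": -1}])

```text
time: 6.0
eef_pos: [0.5566, 0.0871, 0.3045]
tcp_rot: [-0.214, 0.977, 0.0, -0.001]
contact_force: [1.5, -0.2, -5.0]
opening: 0.107
finger_force: 68.7
```

Request:
arm_command(steps=[{"translation": [0.027, -0.058, 0], "twist": [0, 0, 0], "fingers": -1}, {"translation": [0.055, -0.117, 0], "twist": [0, 0, 0], "fingers": -1}, {"translation": [0.082, -0.175, 0], "twist": [0, 0, 0], "fingers": -1}, {"translation": [0.11, -0.234, 0], "twist": [0, 0, 0], "fingers": -1}, {"translation": [0.135, -0.29, 0], "twist": [0, 0, 0], "fingers": -1}])

```text
time: 6.62
eef_pos: [0.5553, -0.1527, 0.3046]
tcp_rot: [-0.213, 0.977, 0.001, -0.001]
contact_force: [0.2, 1.0, -5.7]
opening: 0.106
finger_force: 68.7
```

Request:
arm_command(steps=[{"translation": [0.016, -0.032, 0], "twist": [0, 0, 0], "fingers": -1}, {"translation": [0.016, -0.032, 0], "twist": [0, 0, 0], "fingers": -1}, {"translation": [0.016, -0.032, 0], "twist": [0, 0, 0], "fingers": -1}])

```text
time: 7.0
eef_pos: [0.5549, -0.1775, 0.3051]
tcp_rot: [-0.214, 0.977, 0.001, -0.001]
contact_force: [0.7, 1.1, -5.6]
opening: 0.107
finger_force: 68.9
```

Run:
```python
from h import *
s=get_state();M=Ro.from_quat(s['tcp_rot']).as_matrix();print(s['eef_pos'],s['opening'],s['contact_force'],s['qpos'].round(2))
c=shot('side')
d=np.array([.556,-.178,0])-s['eef_pos'];d[2]=0;print((M.T@d/.75).round(4),np.rad2deg(np.arctan2(M[1,1],M[0,1])))
# overlay: assumed disc now and in final place
im=cv2.resize(c['pixels'][:,:,::-1],None,fx=3,fy=3)
e=s['eef_pos']
for off,col in((.005,(0,0,255)),(-.005,(0,255,0))):
    cv2.polylines(im,[np.round(proj(c,circ([e[0],e[1],e[2]-.0515,np.deg2rad(24.6),0],off))*48).astype(int)],0,col,1,16,4)
    cv2.polylines(im,[np.round(proj(c,circ([.556,-.178,.102,np.deg2rad(24.5),0],off))*48).astype(int)],0,col,1,16,4)
cv2.imwrite('pics/side2.png',im[330:930,860:1400])
```

```text
[ 0.55485222 -0.17747438  0.30505764] 0.10691726472901388 [ 0.72994351  1.06454066 -5.55037962] [-0.48  0.04  1.72  0.    1.38 -2.49]
[-0.0011 -0.0013 -0.    ] 114.65508524473687
```

View pics/side2.png

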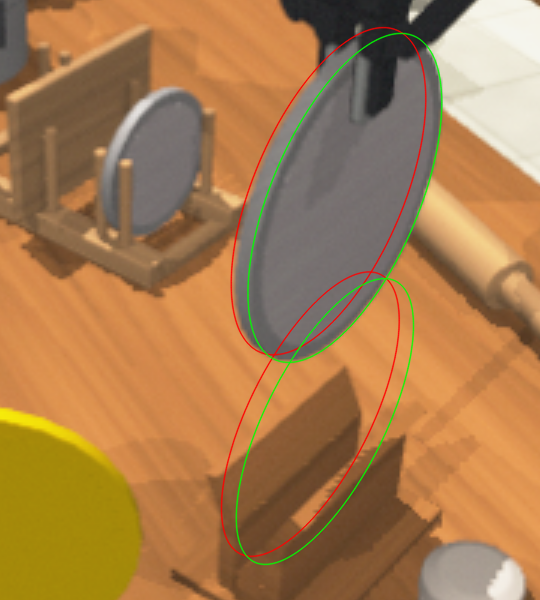

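The held disc matches its predicted outline and its place over the slot looks right. Lowering in stages while watching the force.

Request:
arm_command(steps=[{"translation": [-0.001, -0.001, 0.04], "twist": [0, 0, 0], "fingers": -1}, {"translation": [-0.001, -0.001, 0.08], "twist": [0, 0, 0], "fingers": -1}, {"translation": [-0.001, -0.001, 0.11], "twist": [0, 0, 0], "fingers": -1}, {"translation": [-0.001, -0.001, 0.13], "twist": [0, 0, 0], "fingers": -1}, {"translation": [-0.001, -0.001, 0.14], "twist": [0, 0, 0], "fingers": -1}])

```text
time: 7.68
eef_pos: [0.5562, -0.1777, 0.2005]
tcp_rot: [-0.214, 0.977, 0.0, -0.0]
contact_force: [-0.8, -0.4, -5.4]
opening: 0.106
finger_force: 68.9
```

Request:
arm_command(steps=[{"translation": [0, 0, 0.01], "twist": [0, 0, 0], "fingers": -1}, {"translation": [0, 0, 0.02], "twist": [0, 0, 0], "fingers": -1}, {"translation": [0, 0, 0.03], "twist": [0, 0, 0], "fingers": -1}, {"translation": [0, 0, 0.03], "twist": [0, 0, 0], "fingers": -1}])

```text
time: 8.18
eef_pos: [0.5558, -0.1783, 0.178]
tcp_rot: [-0.213, 0.977, 0.001, -0.001]
contact_force: [0.4, 0.8, -5.3]
opening: 0.108
finger_force: 68.9
```

Request:
arm_command(steps=[{"translation": [0, 0, 0.008], "twist": [0, 0, 0], "fingers": -1}, {"translation": [0, 0, 0.016], "twist": [0, 0, 0], "fingers": -1}, {"translation": [0, 0, 0.024], "twist": [0, 0, 0], "fingers": -1}, {"translation": [0, 0, 0.03], "twist": [0, 0, 0], "fingers": -1}, {"translation": [0, 0, 0.03], "twist": [0, 0, 0], "fingers": -1}])

```text
time: 8.8
eef_pos: [0.5559, -0.1783, 0.1556]
tcp_rot: [-0.214, 0.977, 0.0, -0.001]
contact_force: [0.2, -0.4, -5.5]
opening: 0.106
finger_force: 68.9
```

Request:
arm_command(steps=[{"translation": [0, 0, 0.002], "twist": [0, 0, 0], "fingers": -1}, {"translation": [0, 0, 0.003], "twist": [0, 0, 0], "fingers": -1}, {"translation": [0, 0, 0.003], "twist": [0, 0, 0], "fingers": -1}])

```text
time: 9.18
eef_pos: [0.5567, -0.1787, 0.1549]
tcp_rot: [-0.214, 0.977, -0.0, 0.0]
contact_force: [-1.2, -0.3, -2.1]
opening: 0.108
finger_force: 69.5
```

Request:
arm_command(steps=[{"translation": [0, 0, 0.002], "twist": [0, 0, 0], "fingers": -1}, {"translation": [0, 0, 0.002], "twist": [0, 0, 0], "fingers": -1}, {"translation": [0, 0, 0.002], "twist": [0, 0, 0], "fingers": -1}])

```text
time: 9.55
eef_pos: [0.5569, -0.1789, 0.1545]
tcp_rot: [-0.214, 0.977, -0.001, 0.001]
contact_force: [-3.0, 0.3, 5.5]
opening: 0.109
finger_force: 70.6
```

Seated: the weight is off the wrist at the expected height. Releasing.

Request:
arm_command(steps=[{"translation": [0, 0, 0], "twist": [0, 0, 0], "fingers": -0.6}, {"translation": [0, 0, 0], "twist": [0, 0, 0], "fingers": -0.3}, {"translation": [0, 0, 0], "twist": [0, 0, 0], "fingers": 0.2}, {"translation": [0, 0, 0], "twist": [0, 0, 0], "fingers": 1}, {"translation": [0, 0, 0], "twist": [0, 0, 0], "fingers": 1}])

```text
time: 10.18
eef_pos: [0.5563, -0.1785, 0.1525]
tcp_rot: [-0.214, 0.977, 0.0, 0.0]
contact_force: [0.3, 0.3, -0.2]
opening: 0.96
finger_force: 0.0
```

Request:
arm_command(steps=[{"translation": [0, 0, 0], "twist": [0, 0, 0], "fingers": 1}, {"translation": [0, 0, 0], "twist": [0, 0, 0], "fingers": 1}, {"translation": [0, 0, -0.04], "twist": [0, 0, 0], "fingers": 1}, {"translation": [0, 0, -0.09], "twist": [0, 0, 0], "fingers": 1}, {"translation": [0, 0, -0.15], "twist": [0, 0, 0], "fingers": 1}])

```text
time: 10.8
eef_pos: [0.5558, -0.1782, 0.2653]
tcp_rot: [-0.213, 0.977, 0.001, -0.001]
contact_force: [0.5, 0.3, -0.2]
opening: 1.0
finger_force: 0.0
```

Request:
arm_command(steps=[{"translation": [0, 0, -0.05], "twist": [0, 0, 0], "fingers": 1}, {"translation": [0, 0, -0.1], "twist": [0, 0, 0], "fingers": 1}, {"translation": [0, 0, -0.1], "twist": [0, 0, 0], "fingers": 1}, {"translation": [0, 0, -0.1], "twist": [0, 0, 0], "fingers": 1}, {"translation": [0, 0, -0.1], "twist": [0, 0, 0], "fingers": 1}])

```text
time: 11.42
eef_pos: [0.5557, -0.1782, 0.3378]
tcp_rot: [-0.214, 0.977, 0.001, -0.001]
contact_force: [-0.1, -0.4, 0.6]
opening: 0.999
finger_force: 0.0
```

Run:
```python
from h import *
s=get_state();print(s['eef_pos'],s['contact_force'],s['time'])
shot('side','side3.png')
```

```text
[ 0.5556543  -0.17818449  0.33781702] [-0.10882916 -0.36163393  0.56973599] 11.425
```

View pics/side3.png

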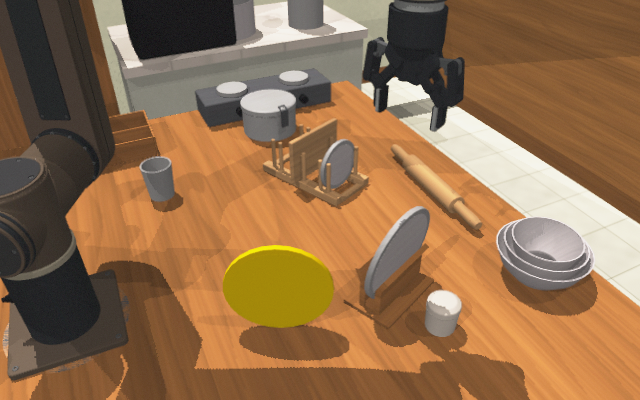

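The board stands in the stand's slot at side (398, 250), the small disc is untouched at (338, 160), and the gripper is well clear. Handing in.

```bash
python3 -c "
from plant import *
print(sign_off())"
```

```text
the job is handed in; nothing more can be done
None
```

The chapati board was lowered to the bottom of the stand's slot before release and stands there on edge, the small steel disc is still in the rack, and the job was handed in at about 11.4 s.

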